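# Close up the label printer after reloading it

### The job

The tube-label printer on the bench has just been reloaded and stands open. With the fingertips, push its raised black print-head bridge fully down onto the roller, then push the top cover over and fully shut without letting it slam. Pick nothing up, and leave the things around the printer where they stand.

Things in the scene. Friction and masses are not known exactly. Their poses are not given: they have to be found in the camera images.
- printer: Desktop label printer: dark grey tub 200 mm deep (x), 150 mm wide (y), walls 100 mm high and 8 mm thick, open at the top, heavy: it does not shift. Origin: centre of its underside, on the bench. -x is the front, where labels come out; +x the rear, where the cover is hinged; z up. A white label roll lies inside at the rear, its top 83 mm above the bench.
- print_head (a joint): Print-head bridge: black plate 85 mm long, 96 mm wide, 8 mm thick, hinged across the middle of the printer (axis along the printer's y). 0 = folded down level, fully home; 1.55 = upper stop, upright. Starts standing up; folds towards the printer's front (-x) and down. Stiff hinge: stays where it is left; under 4 N at its free edge moves it.
- print_head_hinge (a point): Middle of the bridge's hinge axis, in the plate's mid-plane: 14 mm behind (+x of) the printer's centre, 86 mm above the bench. Turns with the bridge: -x points along the plate to its free edge, z is normal to the upper face (blue pad; the rear face while upright), y along the hinge.
- print_head_edge (a point): Middle of the bridge's free edge on its upper face: 85 mm from the hinge along the plate, 4 mm above mid-plane, by the blue press pad. Axes as the hinge point. Bridge home: 90 mm above the bench. That face is clear from 52 to 85 mm from the hinge; at 9 to 52 mm two black ribbon spools, 96 mm wide over their cheeks, stand up to 31 mm above the mid-plane.
- cover (a joint): Cream top cover with a dark window: shallow shell 184 mm long, 150 mm wide, 45 mm deep, 4 mm walls, hinged along the tub's rear top (axis along the printer's y). 0 = fully shut; 1.80 = stop, leaning back. Starts about upright, hollow side to the front; swings forward (-x) and down. Stiff hinge: stays where left; under 4 N at its free edge moves it. Must not come down on a raised bridge.
- cover_hinge (a point): Middle of the cover's hinge axis: 86 mm behind (+x of) the printer's centre, 100 mm above the bench. Turns with the cover: -x points along the cover to its free edge, z is normal to the outer top face, y along the hinge.
- cover_edge (a point): Middle of the cover's free edge on its outer top face: 184 mm along the cover from the hinge and 45 mm out along its z. Axes as the hinge point. Cover shut: 145 mm above the bench. A grey lip 60 mm wide juts 8 mm beyond the free edge, 39 mm below the outer face.
- spare_roll: Loose white label roll standing on its flat side left of the printer, 72 mm across, 50 mm high. Origin under its centre. Leave it.
- ribbon_roll: Loose black ribbon roll standing on end at the printer's right rear, 34 mm across, 66 mm high. Origin under its centre. Leave it.
- marker: Loose white and black marker pen lying left of the printer, 124 mm long, 14 mm thick. Origin under its middle. Leave it.
- pcr_rack: Loose pink tube rack with a strip of small tubes, right of the printer, 122 x 82 mm, 37 mm high. Origin under its centre. Leave it.
- jar: Loose white jar with an orange lid, at the left, 84 mm across, 110 mm high. Origin under its centre. Leave it.
- bottle: Loose white reagent jar with a magenta cap, at the left, 60 mm across, 130 mm high. Origin under its centre. Leave it.
- tip_box: Loose purple pipette-tip box with a clear lid, at the right, behind, 122 x 82 mm, 83 mm high. Origin under its centre. Leave it.
- tube_stand: Loose yellow stand with four blue-capped tubes, at the right, 76 mm square, 119 mm high. Origin under its centre. Leave it.

How it is judged:
By the outcome, as a careful person would: the job done as asked, in the order asked, and still so for the second after the job is handed in, with the robot touching nothing.
It also fails if it takes over 51 s, if anything falls off the work surface, if the arm or the gripper's body presses on something with over 40 N, if the wrist force passes 120 N, or if a joint passes its speed limit or range.

### The arm

A 6-joint arm with a two-finger parallel gripper is mounted at the origin on the work surface. World frame = base frame: x ahead of the robot, y to its left, z up, the work surface at z = 0. Lengths are in m, angles in rad, forces in N, time in s.
With the tool pointing down it reaches from about 0.275 to 0.75 m from the base axis. Payload 10.2 kg.
Tool frame: the origin (TCP) lies at the very end of the fingers, on their centre line; the grasp point (between the pads) lies 19 mm behind it; z points along the fingers, y is the line along which they close (so a half turn about z gives the same grasp; the last joint's range is limited). The gripper opens to 85 mm and grips with 20 to 120 N. Pads are 22 mm wide; open, the fingers measure 114 mm over their backs; the gripper's body (76 mm by 85 mm) begins 54 mm behind the grasp point. The pads swing forward as they close: fully open they stand 13 mm farther back than shut.
Start: joints at [-1.425, 0.313, 1.498, -0, 1.331, -0.223], TCP at [0.189, -0.49, 0.231] pointing down, gripper open.
Joint ranges: [-2.94, 2.94], [-0.97, 2.17], [0.19, 2.56], [-1.23, 4.37], [0.02, 3.11], [-2.88, 2.88]. Speed limits (rad/s): [2.39, 2.39, 3.01, 3.14, 3.14, 3.14].

### API

Orientations are given as a rotation vector (axis times angle).
In Python, from cell import readout, optics, manip gives the robot as it stands. The module is installed in compiled form; this text tells all that it offers.
- The arm moves only by the tool apply_moves, never from a script. Its argument "plan" is a list of rows, each an object of numbers: "claw": the finger opening in m, from 0 to 0.0854; "tx", "ty", "tz": the shift along the tool's x, y, z in m; "roll": the turn about the tool's z in degrees. A call has 1 to 20 rows; each row is the pose to reach, as a shift and turn from the pose commanded when the call began, along the tool's axes at that moment; what a row does not reach only later rows make up. A row lasts 1/8 s, in which the tool goes at most 62.5 mm and 10.7 degrees, less where a joint would pass 70% of its speed; a pose out of reach is approached as far as the arm can. A call with a gripper value outside its range is refused whole. The fingers move at their own pace and stop on an object; "squeeze" is the grip in N (left out, the last holds). Time passes only in rows, so rows that repeat a pose let the fingers close. It gives the time, the measured TCP pose, the force, the opening and the grip force at its end, in the units of the state.
- readout.sense(): the state, without advancing time (a new reading comes with each control period).
- optics.read_camera(name): name is "scene" or "top" or "wrist"; returns a dict with "img" (384x512x3 uint8, blue, green, red), "camera_matrix" (3x3 intrinsics, pixels), "distortion" ([k1, k2, p1, p2, k3] as OpenCV has them; the pictures are not rectified), "world_from_camera" (4x4, takes a point from camera to world coordinates). Camera axes: x right, y up, looking along -z (the intrinsics and any distortion apply to the point x, -y, -z); pixel columns grow to the right and rows downward; lengths in m; the calibration is good to about 2 mm. A picture is of the moment at which its call begins. There is no depth.
- manip.job_done(): hands the job in; it is judged then, once.
The state is a dict: "t": time; "joints": joint angles; "joint_velocities": joint speeds; "effort": joint torques, N m; "tool_pos": TCP position; "tool_rot": TCP orientation; "force": force on the tool from outside, world axes, zero at the start; "ft_torque": the same for the moment, N m; "finger_gap": opening from 0.0 (shut) to 1.0 (fully open); "finger_force": force on a finger pad.
Only numpy, scipy, OpenCV 4.12 (cv2) and the standard library are available. Lean on these libraries where they do the work, as an engineer would, in place of code of your own. Each camera call takes 0.05 s, during which the arm holds its last target. There are 200 camera calls.

## Working session

There is one attempt and no reset: what is moved stays moved. The work goes in short steps, Python scripts to look and compute and a tool call to move; the robot and the scene stay as the last step left them, time stands still between calls to the robot, and variables do not carry over. Pictures are saved under pics/ and viewed, at most 10 in all, crops included, and the job is handed in when it is done.

Besides the shell and the picture viewer there is one more tool, called after "Request:" by a JSON object that holds its "method" and its "body". apply_moves: Moves the arm, as the interface text tells. Its arguments: {"type":"object","properties":{"plan":{"type":"array","items":{"type":"object","properties":{"claw":{"type":"number"},"tx":{"type":"number"},"ty":{"type":"number"},"tz":{"type":"number"},"roll":{"type":"number"}}}},"squeeze":{"type":"number"}},"required":["plan"]}

```bash
mkdir -p pics; python3 - <<'E'
from cell import readout, optics
import cv2, pickle, numpy as np
np.set_printoptions(precision=4,suppress=True)
D={}
for n in ["scene","top","wrist"]:
    d=optics.read_camera(n); D[n]=d; cv2.imwrite(f"pics/{n}0.png",cv2.resize(d["img"],(800,600),interpolation=cv2.INTER_CUBIC))
    print(n,d["camera_matrix"].tolist(),d["distortion"]); print(d["world_from_camera"])
pickle.dump(D,open("d0.pkl","wb"))
print(readout.sense())
E
```

```text
scene [[388.8326840494851, 0.0, 253.25558487036787], [0.0, 388.8326840494851, 189.28552930824222], [0.0, 0.0, 1.0]] [-0.0167  0.      0.      0.      0.    ]
[[ 0.3155 -0.8145  0.4869  1.116 ]
 [ 0.9489  0.2765 -0.1522 -0.1411]
 [-0.0106  0.51    0.8601  1.094 ]
 [ 0.      0.      0.      1.    ]]
top [[499.8728744163585, 0.0, 253.76687502166163], [0.0, 499.8728744163585, 187.78342218761887], [0.0, 0.0, 1.0]] [-0.1204  0.      0.      0.      0.    ]
[[ 0.0037  0.9946 -0.104   0.3866]
 [-1.      0.0034 -0.0028  0.0379]
 [-0.0024  0.1041  0.9946  1.7152]
 [ 0.      0.      0.      1.    ]]
wrist [[279.45637455569, 0.0, 257.78008299809784], [0.0, 279.45637455569, 190.51025334795997], [0.0, 0.0, 1.0]] [-0.0214  0.      0.      0.      0.    ]
[[ 0.3614  0.8966  0.2559  0.2539]
 [-0.9324  0.3478  0.098  -0.4649]
 [-0.0011 -0.274   0.9617  0.3734]
 [ 0.      0.      0.      1.    ]]
{'t': 0.15, 'joints': array([-1.4254,  0.3133,  1.4983,  0.    ,  1.331 , -0.2234]), 'joint_velocities': array([ 0.0008, -0.0038, -0.0028, -0.0008, -0.0008,  0.0002]), 'effort': array([  0.0022, -41.237 , -25.9794,  -0.0001,   0.0033,   0.    ]), 'tool_pos': array([ 0.1892, -0.4895,  0.2309]), 'tool_rot': array([-3.0874, -0.5758, -0.0001]), 'force': array([ 0.3436, -0.5308, -1.0465]), 'ft_torque': array([ 0.0311, -0.0454, -0.0178]), 'finger_force': 0.0, 'finger_gap': 0.9989930053560085}
```

View pics/scene0.png

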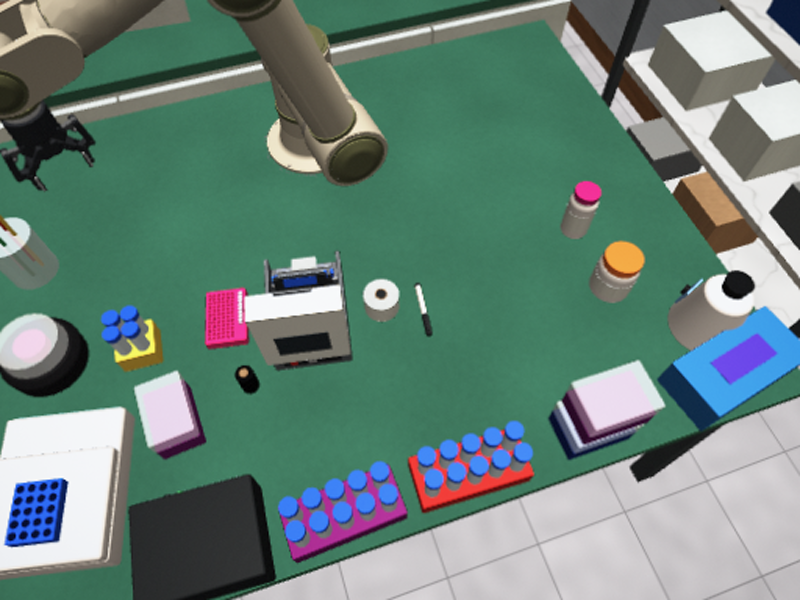

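View pics/top0.png

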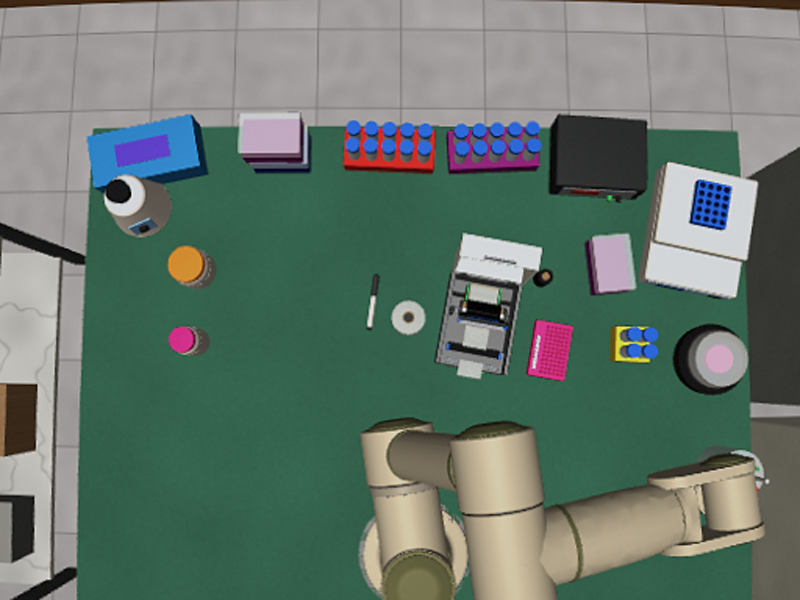

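The scene view shows the printer from behind at about (300,310), with the cover upright. In the top view it is at about (480,305), with its front facing the robot and slightly turned. Next I'll take an enlarged crop to get the corners.

```bash
python3 - <<'E'
import cv2,pickle
D=pickle.load(open("d0.pkl","rb"))
c=D["top"]["img"][140:250,270:380]; c=cv2.resize(c,None,fx=5.4,fy=5.4,interpolation=cv2.INTER_CUBIC); cv2.imwrite("pics/topc.png",c)
c=D["scene"]["img"][150:250,125:258]; c=cv2.resize(c,None,fx=6,fy=6,interpolation=cv2.INTER_CUBIC); cv2.imwrite("pics/scenec.png",c)
E
```

```text
(no output)
```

View pics/topc.png

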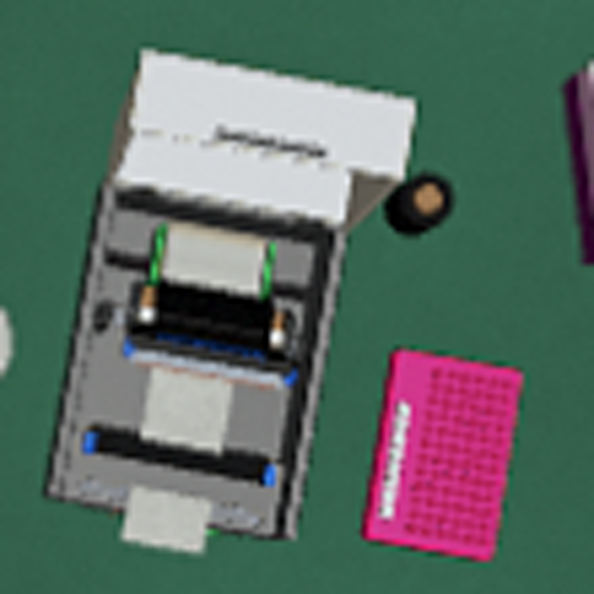

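View pics/scenec.png

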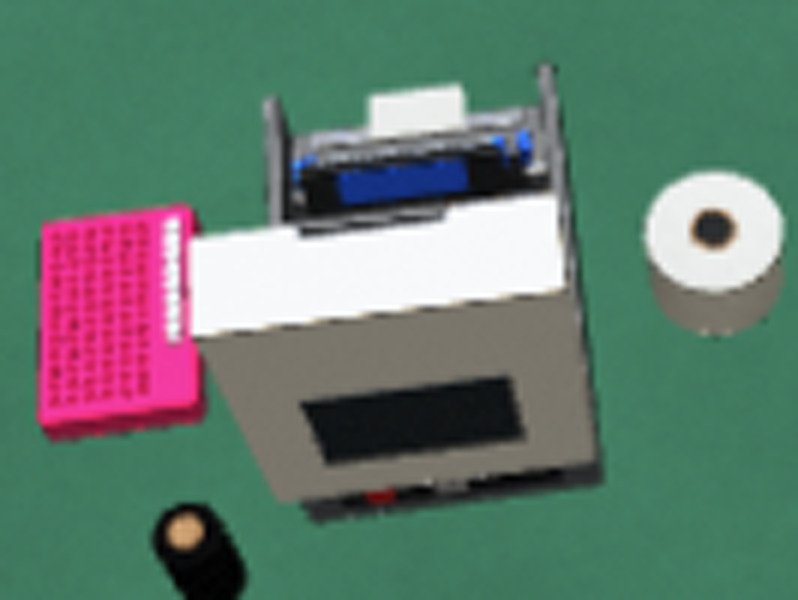

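```bash
cat > geo.py <<'E'
import numpy as np, cv2, pickle
from scipy.optimize import least_squares
def proj(d,P):
    W=np.linalg.inv(d["world_from_camera"]); p=P@W[:3,:3].T+W[:3,3]
    p=p*[1,-1,-1]
    return cv2.projectPoints(p.reshape(-1,1,3),np.zeros(3),np.zeros(3),d["camera_matrix"],np.array(d["distortion"]))[0].reshape(-1,2)
def cov(th,L,h,y): return [.086-L*np.cos(th)+h*np.sin(th),y,.1+L*np.sin(th)+h*np.cos(th)]
def head(ph,r,h,y): return [.014-r*np.cos(ph)+h*np.sin(ph),y,.086+r*np.sin(ph)+h*np.cos(ph)]
def world(q,P):
    c,s=np.cos(q[2]),np.sin(q[2]); P=np.atleast_2d(P)
    return P@np.array([[c,s,0],[-s,c,0],[0,0,1]])+[q[0],q[1],0]
E
python3 - <<'E'
from geo import *
np.set_printoptions(precision=4,suppress=True)
D=pickle.load(open("d0.pkl","rb"))
top=np.array([[48,495],[292,538],[142,50],[415,100],[130,345],[292,380]]); ut=(top+.5)/5.4-.5+[270,140]
sc=np.array([[205,335],[568,290],[188,240],[555,193]]); us=(sc+.5)/6-.5+[125,150]
def models(q):
    th,ph=q[3],q[4]
    T=[[-.1,.075,.1],[-.1,-.075,.1],cov(th,.184,.045,.075),cov(th,.184,.045,-.075),head(ph,.085,-.004,.048),head(ph,.085,-.004,-.048)]
    S=[cov(th,.184,.045,-.075),cov(th,.184,.045,.075),cov(th,.184,0,-.075),cov(th,.184,0,.075)]
    return T,S
def f(q):
    T,S=models(q)
    return np.r_[(proj(D["top"],world(q,T))-ut).ravel(),(proj(D["scene"],world(q,S))-us).ravel()]
r=least_squares(f,[.55,-.1,-.17,1.57,1.5],loss="soft_l1"); print(r.x); print(f(r.x).reshape(-1,2))
q=r.x; pickle.dump(q,open("q.pkl","wb"))
im=D["scene"]["img"]
chk=[[-.1,.075,.1],[-.1,-.075,.1],head(q[4],.085,.004,.048),head(q[4],.085,.004,-.048)]
print("scene crop", (proj(D["scene"],world(q,chk))-[125,150])*6)
for P in [[.1,.075,.1],[.1,-.075,.1]]: print("top crop",(proj(D["top"],world(q,P))-[270,140])*5.4)
for P in ([.033,0,.16],[.160,0,.25],[-.054,0,.09]): print(world(q,P))
E
```

```text
[ 0.5002 -0.1296 -0.1818  1.6251  1.3293]
[[ 0.0079 -0.1286]
 [ 0.5276  0.4064]
 [ 0.3426 -0.4406]
 [ 0.3335 -0.2423]
 [-0.4059  0.3595]
 [-0.0415 -0.4667]
 [-1.8796  0.2444]
 [ 0.3255 -0.1885]
 [ 0.4859 -0.506 ]
 [ 0.6721 -0.288 ]]
scene crop [[553.196   58.0344]
 [263.7328  93.0273]
 [501.8803 148.1009]
 [298.1565 173.1493]]
top crop [[105.2796 165.6736]]
top crop [[349.0945 211.1703]]
[[ 0.5326 -0.1356  0.16  ]]
[[ 0.6575 -0.1585  0.25  ]]
[[ 0.4471 -0.1198  0.09  ]]
```

Request:
{"method": "apply_moves", "body": {"plan": [{"claw": 0, "tz": -0.04, "roll": -8}, {"claw": 0, "tz": -0.08, "roll": -18}, {"claw": 0, "tx": 0.03, "ty": -0.014, "tz": -0.08, "roll": -28}, {"claw": 0, "tx": 0.07, "ty": -0.032, "tz": -0.08, "roll": -38}, {"claw": 0, "tx": 0.11, "ty": -0.05, "tz": -0.08, "roll": -48}, {"claw": 0, "tx": 0.15, "ty": -0.068, "tz": -0.08, "roll": -58}, {"claw": 0, "tx": 0.19, "ty": -0.086, "tz": -0.08, "roll": -68}, {"claw": 0, "tx": 0.23, "ty": -0.105, "tz": -0.08, "roll": -78}, {"claw": 0, "tx": 0.27, "ty": -0.123, "tz": -0.08, "roll": -88}, {"claw": 0, "tx": 0.31, "ty": -0.141, "tz": -0.08, "roll": -98}, {"claw": 0, "tx": 0.35, "ty": -0.159, "tz": -0.08, "roll": -108}, {"claw": 0, "tx": 0.39, "ty": -0.177, "tz": -0.08, "roll": -118}, {"claw": 0, "tx": 0.42, "ty": -0.191, "tz": -0.08, "roll": -128}, {"claw": 0, "tx": 0.44, "ty": -0.2, "tz": -0.08, "roll": -138}, {"claw": 0, "tx": 0.4505, "ty": -0.205, "tz": -0.08, "roll": -148.5}, {"claw": 0, "tx": 0.4505, "ty": -0.205, "tz": -0.08, "roll": -148.5}, {"claw": 0, "tx": 0.4505, "ty": -0.205, "tz": -0.08, "roll": -148.5}]}}

```text
schema error: expected keys claw, tx, ty, tz, roll
```

```bash
python3 - <<'E'
from cell import readout, optics
from geo import *
s=readout.sense(); print(s["t"],s["tool_pos"],s["tool_rot"],s["force"],s["joints"])
a=optics.read_camera("scene")["img"][115:235,110:270]; 
b=optics.read_camera("wrist")["img"]
cv2.imwrite("pics/a1.png",np.hstack([cv2.resize(a,(480,360),interpolation=2),cv2.resize(b,(320,240)) if 0 else cv2.copyMakeBorder(cv2.resize(b,(320,240)),0,120,0,0,0)]))
E
```

```text
0.15 [ 0.18922337 -0.48951149  0.23086893] [-3.08738810e+00 -5.75778782e-01 -1.28086106e-04] [ 0.34356147 -0.5308089  -1.04647397] [-1.42541367e+00  3.13319195e-01  1.49825929e+00  4.48243523e-05
  1.33099045e+00 -2.23379535e-01]
```

View pics/a1.png

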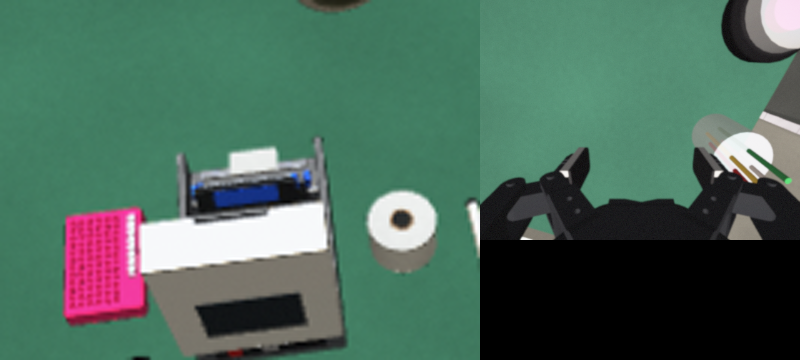

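The call was refused because every row needs all five keys. Nothing moved and the scene is unchanged, so I'm resending it with full rows.

Request:
{"method": "apply_moves", "body": {"plan": [{"claw": 0, "tx": 0, "ty": 0, "tz": -0.04, "roll": -8}, {"claw": 0, "tx": 0, "ty": 0, "tz": -0.08, "roll": -18}, {"claw": 0, "tx": 0.03, "ty": -0.014, "tz": -0.08, "roll": -28}, {"claw": 0, "tx": 0.07, "ty": -0.032, "tz": -0.08, "roll": -38}, {"claw": 0, "tx": 0.11, "ty": -0.05, "tz": -0.08, "roll": -48}, {"claw": 0, "tx": 0.15, "ty": -0.068, "tz": -0.08, "roll": -58}, {"claw": 0, "tx": 0.19, "ty": -0.086, "tz": -0.08, "roll": -68}, {"claw": 0, "tx": 0.23, "ty": -0.105, "tz": -0.08, "roll": -78}, {"claw": 0, "tx": 0.27, "ty": -0.123, "tz": -0.08, "roll": -88}, {"claw": 0, "tx": 0.31, "ty": -0.141, "tz": -0.08, "roll": -98}, {"claw": 0, "tx": 0.35, "ty": -0.159, "tz": -0.08, "roll": -108}, {"claw": 0, "tx": 0.39, "ty": -0.177, "tz": -0.08, "roll": -118}, {"claw": 0, "tx": 0.42, "ty": -0.191, "tz": -0.08, "roll": -128}, {"claw": 0, "tx": 0.44, "ty": -0.2, "tz": -0.08, "roll": -138}, {"claw": 0, "tx": 0.4505, "ty": -0.205, "tz": -0.08, "roll": -148.5}, {"claw": 0, "tx": 0.4505, "ty": -0.205, "tz": -0.08, "roll": -148.5}, {"claw": 0, "tx": 0.4505, "ty": -0.205, "tz": -0.08, "roll": -148.5}]}}

```text
t: 2.38
tool_pos: [0.5353, -0.1365, 0.3113]
tool_rot: [-0.29, -3.128, 0.0]
force: [-0.5, 1.1, -0.2]
finger_gap: 0.001
finger_force: 0.0
```

```bash
python3 - <<'E'
from cell import readout, optics
from geo import *
s=readout.sense(); print(s["t"],s["tool_pos"],s["tool_rot"],s["force"],s["joints"])
a=optics.read_camera("scene")["img"][100:220,110:270]; 
b=optics.read_camera("wrist")["img"]
cv2.imwrite("pics/a2.png",np.hstack([cv2.resize(a,(400,300),interpolation=2),cv2.resize(b,(400,300))]))
E
```

```text
2.375 [ 0.53525659 -0.13645115  0.31126949] [-2.89825391e-01 -3.12795452e+00  1.48703452e-04] [-0.46340951  1.06397947 -0.18497466] [-4.61660092e-01  3.33593805e-01  1.26349028e+00 -1.74875108e-04
  1.54469796e+00 -1.84766640e+00]
```

View pics/a2.png

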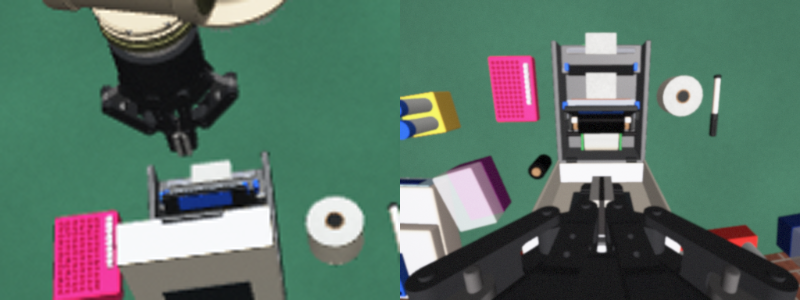

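The scene half shows the closed fingers above the bridge. In the wrist half the printer is square to the tool, with the tub front at row 42, the bridge edge at row 104 and the cover's end wall at rows 162 to 182. I'll check these against the fit.

```bash
python3 - <<'E'
from cell import readout, optics
from geo import *
np.set_printoptions(precision=4,suppress=True)
d=optics.read_camera("wrist"); q=pickle.load(open("q.pkl","rb"))
for n,P in dict(frontL=[-.1,.075,.1],frontR=[-.1,-.075,.1],edgeUp=head(q[4],.085,.004,0),edgeLo=head(q[4],.085,-.004,0),edge155=head(1.55,.085,-.004,0),cov0=cov(q[3],.184,0,0),cov45=cov(q[3],.184,.045,0),lip=cov(q[3],.192,.006,0)).items():
    print(n,proj(d,world(q,P))[0])
c=d["img"][40:250,170:350]; cv2.imwrite("pics/w2.png",cv2.resize(c,None,fx=2.8,fy=2.8,interpolation=2))
E
```

```text
frontL [322.9633  51.9514]
frontR [193.6913  52.1087]
edgeUp [258.5296 143.2252]
edgeLo [258.5209 135.2672]
edge155 [258.5382 153.9632]
cov0 [259.0204 299.8388]
cov45 [258.9995 347.0948]
lip [259.0672 314.782 ]
```

View pics/w2.png

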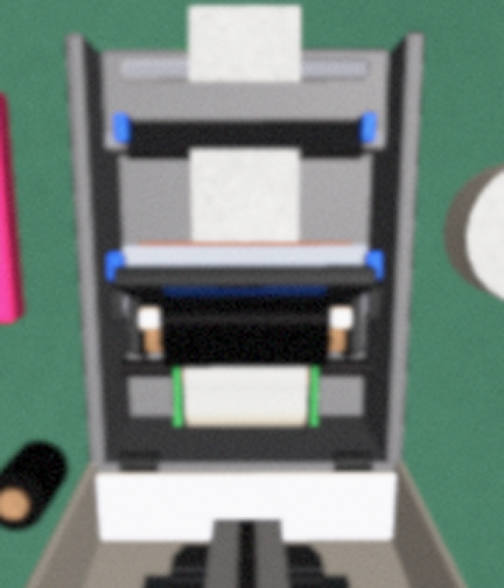

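The bridge edge spans rows 136–142 of the full picture, and the fit predicts 135–143. So the bridge stands at about 1.33 rad and the pose holds. Next I'll descend behind the bridge.

Request:
{"method": "apply_moves", "body": {"plan": [{"claw": 0, "tx": 0, "ty": 0, "tz": 0.03, "roll": 0}, {"claw": 0, "tx": 0, "ty": 0, "tz": 0.07, "roll": 0}, {"claw": 0, "tx": 0, "ty": 0, "tz": 0.1, "roll": 0}, {"claw": 0, "tx": 0, "ty": 0, "tz": 0.13, "roll": 0}, {"claw": 0, "tx": 0, "ty": 0, "tz": 0.148, "roll": 0}, {"claw": 0, "tx": 0, "ty": 0, "tz": 0.153, "roll": 0}, {"claw": 0, "tx": 0, "ty": 0, "tz": 0.153, "roll": 0}]}}

```text
t: 3.4
tool_pos: [0.5357, -0.1364, 0.1588]
tool_rot: [0.285, 3.128, -0.0]
force: [0.7, -0.1, 0.1]
finger_gap: 0.0
finger_force: 0.0
```

```bash
python3 - <<'E'
import numpy as np
from geo import *
# start TCP x=.036,z=.158 (commanded)
for ph in [1.33,1.2,1.05,.9,.75,.6,.45,.3,.2,.1,0,-.03]:
    r=.073+(.079-.073)*min(1,(1.33-ph)/.9); p=head(ph,r,.004,0)
    print(ph,"tx %.3f tz %.3f"%(.036-(p[0]+.011),.158-p[2]))
E
```

```text
1.33 tx 0.025 tz 0.000
1.2 tx 0.034 tz 0.002
1.05 tx 0.045 tz 0.005
0.9 tx 0.055 tz 0.010
0.75 tx 0.065 tz 0.017
0.6 tx 0.073 tz 0.025
0.45 tx 0.080 tz 0.034
0.3 tx 0.085 tz 0.045
0.2 tx 0.088 tz 0.052
0.1 tx 0.089 tz 0.060
0 tx 0.090 tz 0.068
-0.03 tx 0.090 tz 0.070
```

Request:
{"method": "apply_moves", "body": {"plan": [{"claw": 0, "tx": 0.013, "ty": 0, "tz": 0, "roll": 0}, {"claw": 0, "tx": 0.025, "ty": 0, "tz": 0, "roll": 0}, {"claw": 0, "tx": 0.034, "ty": 0, "tz": 0.002, "roll": 0}, {"claw": 0, "tx": 0.045, "ty": 0, "tz": 0.005, "roll": 0}, {"claw": 0, "tx": 0.055, "ty": 0, "tz": 0.01, "roll": 0}, {"claw": 0, "tx": 0.06, "ty": 0, "tz": 0.013, "roll": 0}, {"claw": 0, "tx": 0.065, "ty": 0, "tz": 0.017, "roll": 0}, {"claw": 0, "tx": 0.069, "ty": 0, "tz": 0.021, "roll": 0}, {"claw": 0, "tx": 0.073, "ty": 0, "tz": 0.025, "roll": 0}, {"claw": 0, "tx": 0.08, "ty": 0, "tz": 0.034, "roll": 0}, {"claw": 0, "tx": 0.08, "ty": 0, "tz": 0.034, "roll": 0}]}}

```text
t: 4.78
tool_pos: [0.4559, -0.1213, 0.1234]
tool_rot: [-0.284, -3.126, -0.001]
force: [0.7, -0.1, 0.6]
finger_gap: 0.001
finger_force: 0.0
```

```bash
python3 - <<'E'
from cell import readout, optics
from geo import *
np.set_printoptions(precision=4,suppress=True)
d=optics.read_camera("wrist"); q=pickle.load(open("q.pkl","rb"))
s=readout.sense(); print(s["t"],s["tool_pos"],s["force"],s["ft_torque"])
for ph in (.3,.45,.6): print(ph,proj(d,world(q,[head(ph,.085,.004,.048),head(ph,.085,.004,-.048)])).ravel())
cv2.imwrite("pics/w3.png",cv2.resize(d["img"][:,100:420],(500,600),interpolation=2))
E
```

```text
4.825 [ 0.4563 -0.1215  0.1238] [-0.5139 -0.397   0.6837] [-0.0245 -0.006  -0.0064]
0.3 [342.478  200.3365 173.8134 200.1093]
0.45 [347.9927 216.31   168.3448 216.0817]
0.6 [353.3331 236.7911 163.0348 236.5681]
```

View pics/w3.png

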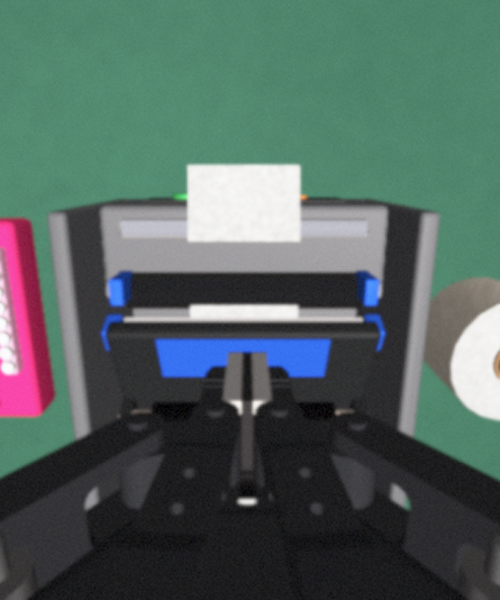

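The wrist picture shows the bridge folding forward with its free edge at full-picture row 214, so it is at about 0.44 rad. The fingertip is on the blue pad. I'll keep pressing.

Request:
{"method": "apply_moves", "body": {"plan": [{"claw": 0, "tx": 0.003, "ty": 0, "tz": 0.006, "roll": 0}, {"claw": 0, "tx": 0.005, "ty": 0, "tz": 0.011, "roll": 0}, {"claw": 0, "tx": 0.007, "ty": 0, "tz": 0.015, "roll": 0}, {"claw": 0, "tx": 0.008, "ty": 0, "tz": 0.02, "roll": 0}, {"claw": 0, "tx": 0.009, "ty": 0, "tz": 0.024, "roll": 0}, {"claw": 0, "tx": 0.01, "ty": 0, "tz": 0.028, "roll": 0}, {"claw": 0, "tx": 0.01, "ty": 0, "tz": 0.032, "roll": 0}, {"claw": 0, "tx": 0.01, "ty": 0, "tz": 0.032, "roll": 0}]}}

```text
t: 5.82
tool_pos: [0.4468, -0.1197, 0.0919]
tool_rot: [-0.284, -3.128, -0.001]
force: [-0.5, -0.3, -0.3]
finger_gap: 0.004
finger_force: 0.0
```

Request:
{"method": "apply_moves", "body": {"plan": [{"claw": 0, "tx": 0, "ty": 0, "tz": 0.001, "roll": 0}, {"claw": 0, "tx": 0, "ty": 0, "tz": 0.002, "roll": 0}, {"claw": 0, "tx": 0, "ty": 0, "tz": 0.002, "roll": 0}]}}

```text
t: 6.2
tool_pos: [0.447, -0.1198, 0.0903]
tool_rot: [0.284, 3.129, 0.0]
force: [0.6, 0.6, 0.6]
finger_gap: -0.001
finger_force: 0.0
```

Request:
{"method": "apply_moves", "body": {"plan": [{"claw": 0, "tx": 0, "ty": 0, "tz": 0.001, "roll": 0}, {"claw": 0, "tx": 0, "ty": 0, "tz": 0.002, "roll": 0}, {"claw": 0, "tx": 0, "ty": 0, "tz": 0.002, "roll": 0}]}}

```text
t: 6.58
tool_pos: [0.4472, -0.12, 0.0898]
tool_rot: [0.283, 3.128, -0.001]
force: [-7.2, 3.0, 21.1]
finger_gap: -0.001
finger_force: 10.1
```

Contact came at z = 0.0898 with 21 N, and the bridge's home height is 0.090. I'll lift off and look.

Request:
{"method": "apply_moves", "body": {"plan": [{"claw": 0, "tx": 0, "ty": 0, "tz": -0.01, "roll": 0}, {"claw": 0, "tx": 0, "ty": 0, "tz": -0.04, "roll": 0}, {"claw": 0, "tx": 0, "ty": 0, "tz": -0.08, "roll": 0}, {"claw": 0, "tx": 0, "ty": 0, "tz": -0.13, "roll": 0}, {"claw": 0, "tx": 0, "ty": 0, "tz": -0.18, "roll": 0}, {"claw": 0, "tx": 0, "ty": 0, "tz": -0.22, "roll": 0}, {"claw": 0, "tx": 0, "ty": 0, "tz": -0.242, "roll": 0}, {"claw": 0, "tx": 0, "ty": 0, "tz": -0.242, "roll": 0}]}}

```text
t: 7.58
tool_pos: [0.4474, -0.1201, 0.3313]
tool_rot: [0.284, 3.126, -0.002]
force: [-0.3, -0.1, -0.7]
finger_gap: 0.001
finger_force: 0.0
```

```bash
python3 - <<'E'
from cell import readout, optics
from geo import *
np.set_printoptions(precision=4,suppress=True)
d=optics.read_camera("wrist"); q=pickle.load(open("q.pkl","rb"))
s=readout.sense(); print(s["t"],s["tool_pos"],s["force"])
im=cv2.resize(d["img"][80:260,150:370],None,fx=3.3,fy=3.3,interpolation=2)
for ph in (0,.05,.1): print(ph,(proj(d,world(q,[head(ph,.085,.004,.048),head(ph,.085,.004,-.048)]))-[150,80])*3.3)
cv2.imwrite("pics/w4.png",im)
E
```

```text
7.625 [ 0.447  -0.1199  0.33  ] [-0.5461 -1.2489 -0.4704]
0 [[472.7339 231.0032]
 [241.9694 230.5694]]
0.05 [[473.9577 233.1724]
 [240.7636 232.7339]]
0.1 [[475.1821 235.8996]
 [239.5551 235.4564]]
```

View pics/w4.png

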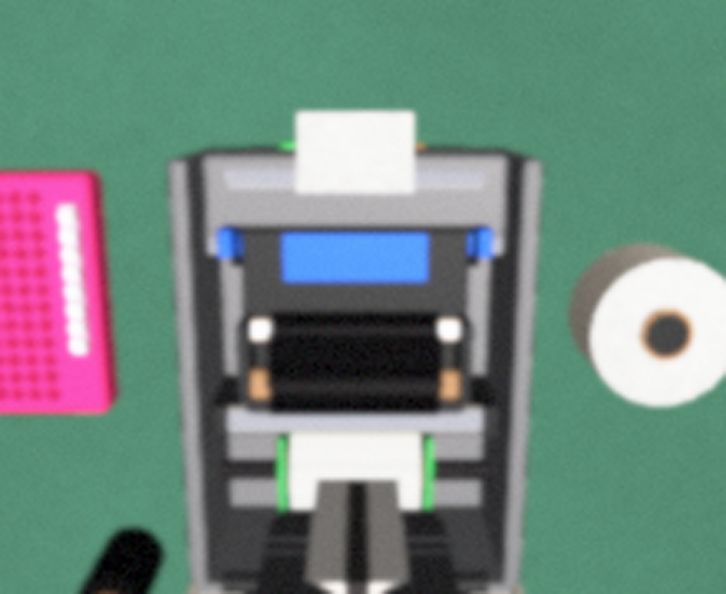

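The bridge lies flat on the roller. Its edge is at crop row 229, against 231 predicted for home. Now I'll go over and behind the cover.

Request:
{"method": "apply_moves", "body": {"plan": [{"claw": 0, "tx": -0.02, "ty": 0, "tz": 0, "roll": 0}, {"claw": 0, "tx": -0.06, "ty": 0, "tz": 0, "roll": 0}, {"claw": 0, "tx": -0.1, "ty": 0, "tz": 0, "roll": 0}, {"claw": 0, "tx": -0.14, "ty": 0, "tz": 0, "roll": 0}, {"claw": 0, "tx": -0.18, "ty": 0, "tz": 0, "roll": 0}, {"claw": 0, "tx": -0.205, "ty": 0, "tz": 0, "roll": 0}, {"claw": 0, "tx": -0.214, "ty": 0, "tz": 0, "roll": 0}, {"claw": 0, "tx": -0.214, "ty": 0, "tz": 0, "roll": 0}, {"claw": 0, "tx": -0.214, "ty": 0, "tz": 0.02, "roll": 0}, {"claw": 0, "tx": -0.214, "ty": 0, "tz": 0.045, "roll": 0}, {"claw": 0, "tx": -0.214, "ty": 0, "tz": 0.07, "roll": 0}, {"claw": 0, "tx": -0.214, "ty": 0, "tz": 0.08, "roll": 0}, {"claw": 0, "tx": -0.214, "ty": 0, "tz": 0.08, "roll": 0}]}}

```text
t: 9.25
tool_pos: [0.6572, -0.1584, 0.2501]
tool_rot: [-0.284, -3.128, -0.0]
force: [0.4, -0.2, -0.9]
finger_gap: 0.001
finger_force: 0.0
```

```bash
python3 - <<'E'
from geo import *
# TCP start X=.160 Z=.250 commanded
for th in list(np.arange(1.625,0,-.08))+[0]:
    L=.150+.014*(1.625-th)/1.625; p=cov(th,L,.045,0)
    # th>pi/2: finger face touches; else front-bottom corner
    print("%.3f tx %.3f tz %.3f"%(th,.160-(p[0]+.011),.250-p[2]))
E
```

```text
1.625 tx 0.010 tz 0.003
1.545 tx 0.022 tz -0.002
1.465 tx 0.034 tz -0.005
1.385 tx 0.047 tz -0.008
1.305 tx 0.060 tz -0.009
1.225 tx 0.073 tz -0.010
1.145 tx 0.086 tz -0.009
1.065 tx 0.099 tz -0.007
0.985 tx 0.111 tz -0.004
0.905 tx 0.124 tz -0.001
0.825 tx 0.136 tz 0.004
0.745 tx 0.148 tz 0.010
0.665 tx 0.160 tz 0.017
0.585 tx 0.171 tz 0.025
0.505 tx 0.181 tz 0.033
0.425 tx 0.191 tz 0.043
0.345 tx 0.199 tz 0.053
0.265 tx 0.207 tz 0.064
0.185 tx 0.214 tz 0.076
0.105 tx 0.220 tz 0.088
0.025 tx 0.226 tz 0.101
0.000 tx 0.227 tz 0.105
```

Request:
{"method": "apply_moves", "body": {"plan": [{"claw": 0, "tx": 0.01, "ty": 0, "tz": 0.0, "roll": 0}, {"claw": 0, "tx": 0.022, "ty": 0, "tz": -0.002, "roll": 0}, {"claw": 0, "tx": 0.034, "ty": 0, "tz": -0.005, "roll": 0}, {"claw": 0, "tx": 0.047, "ty": 0, "tz": -0.008, "roll": 0}, {"claw": 0, "tx": 0.06, "ty": 0, "tz": -0.009, "roll": 0}, {"claw": 0, "tx": 0.073, "ty": 0, "tz": -0.01, "roll": 0}, {"claw": 0, "tx": 0.086, "ty": 0, "tz": -0.009, "roll": 0}, {"claw": 0, "tx": 0.099, "ty": 0, "tz": -0.007, "roll": 0}, {"claw": 0, "tx": 0.111, "ty": 0, "tz": -0.004, "roll": 0}, {"claw": 0, "tx": 0.124, "ty": 0, "tz": -0.001, "roll": 0}, {"claw": 0, "tx": 0.136, "ty": 0, "tz": 0.004, "roll": 0}, {"claw": 0, "tx": 0.148, "ty": 0, "tz": 0.01, "roll": 0}, {"claw": 0, "tx": 0.16, "ty": 0, "tz": 0.017, "roll": 0}, {"claw": 0, "tx": 0.166, "ty": 0, "tz": 0.021, "roll": 0}, {"claw": 0, "tx": 0.171, "ty": 0, "tz": 0.025, "roll": 0}, {"claw": 0, "tx": 0.171, "ty": 0, "tz": 0.025, "roll": 0}]}}

```text
t: 11.25
tool_pos: [0.4892, -0.1276, 0.2254]
tool_rot: [-0.284, -3.129, -0.0]
force: [-0.4, 0.4, -0.3]
finger_gap: -0.0
finger_force: 0.0
```

Request:
{"method": "apply_moves", "body": {"plan": [{"claw": 0, "tx": 0.005, "ty": 0, "tz": 0.004, "roll": 0}, {"claw": 0, "tx": 0.01, "ty": 0, "tz": 0.008, "roll": 0}, {"claw": 0, "tx": 0.015, "ty": 0, "tz": 0.013, "roll": 0}, {"claw": 0, "tx": 0.02, "ty": 0, "tz": 0.018, "roll": 0}, {"claw": 0, "tx": 0.024, "ty": 0, "tz": 0.023, "roll": 0}, {"claw": 0, "tx": 0.028, "ty": 0, "tz": 0.028, "roll": 0}, {"claw": 0, "tx": 0.032, "ty": 0, "tz": 0.033, "roll": 0}, {"claw": 0, "tx": 0.036, "ty": 0, "tz": 0.039, "roll": 0}, {"claw": 0, "tx": 0.04, "ty": 0, "tz": 0.045, "roll": 0}, {"claw": 0, "tx": 0.043, "ty": 0, "tz": 0.051, "roll": 0}, {"claw": 0, "tx": 0.046, "ty": 0, "tz": 0.057, "roll": 0}, {"claw": 0, "tx": 0.049, "ty": 0, "tz": 0.063, "roll": 0}, {"claw": 0, "tx": 0.051, "ty": 0, "tz": 0.067, "roll": 0}, {"claw": 0, "tx": 0.053, "ty": 0, "tz": 0.07, "roll": 0}, {"claw": 0, "tx": 0.054, "ty": 0, "tz": 0.073, "roll": 0}, {"claw": 0, "tx": 0.055, "ty": 0, "tz": 0.075, "roll": 0}, {"claw": 0, "tx": 0.056, "ty": 0, "tz": 0.077, "roll": 0}, {"claw": 0, "tx": 0.056, "ty": 0, "tz": 0.077, "roll": 0}]}}

```text
t: 13.5
tool_pos: [0.4341, -0.1175, 0.1482]
tool_rot: [-0.284, -3.128, -0.0]
force: [0.3, 0.3, -0.7]
finger_gap: 0.002
finger_force: 0.0
```

Request:
{"method": "apply_moves", "body": {"plan": [{"claw": 0, "tx": 0, "ty": 0, "tz": 0.001, "roll": 0}, {"claw": 0, "tx": 0, "ty": 0, "tz": 0.002, "roll": 0}, {"claw": 0, "tx": 0, "ty": 0, "tz": 0.003, "roll": 0}, {"claw": 0, "tx": 0, "ty": 0, "tz": 0.003, "roll": 0}]}}

```text
t: 14.0
tool_pos: [0.4342, -0.1176, 0.1452]
tool_rot: [-0.284, -3.129, -0.0]
force: [0.4, 0.9, 0.6]
finger_gap: -0.001
finger_force: 0.0
```

Request:
{"method": "apply_moves", "body": {"plan": [{"claw": 0, "tx": 0, "ty": 0, "tz": 0.001, "roll": 0}, {"claw": 0, "tx": 0, "ty": 0, "tz": 0.002, "roll": 0}, {"claw": 0, "tx": 0, "ty": 0, "tz": 0.002, "roll": 0}]}}

```text
t: 14.38
tool_pos: [0.4344, -0.1176, 0.1448]
tool_rot: [0.283, 3.128, -0.001]
force: [-7.4, 2.9, 18.5]
finger_gap: -0.0
finger_force: 9.3
```

Firm contact at z = 0.1448 with 18.5 N, and the shut height is 0.145. I'll lift clear and check.

Request:
{"method": "apply_moves", "body": {"plan": [{"claw": 0, "tx": 0, "ty": 0, "tz": -0.01, "roll": 0}, {"claw": 0, "tx": 0, "ty": 0, "tz": -0.04, "roll": 0}, {"claw": 0, "tx": 0, "ty": 0, "tz": -0.08, "roll": 0}, {"claw": 0, "tx": 0.03, "ty": 0, "tz": -0.12, "roll": 0}, {"claw": 0, "tx": 0.06, "ty": 0, "tz": -0.15, "roll": 0}, {"claw": 0, "tx": 0.08, "ty": 0, "tz": -0.16, "roll": 0}, {"claw": 0, "tx": 0.08, "ty": 0, "tz": -0.16, "roll": 0}]}}

```text
t: 15.25
tool_pos: [0.3553, -0.1032, 0.3042]
tool_rot: [0.285, 3.126, -0.002]
force: [0.9, -0.5, -0.0]
finger_gap: 0.0
finger_force: 0.0
```

```bash
python3 - <<'E'
from cell import readout, optics
from geo import *
np.set_printoptions(precision=4,suppress=True)
q=pickle.load(open("q.pkl","rb")); d=optics.read_camera("scene")
s=readout.sense(); print(s["t"],s["tool_pos"],s["force"])
for th in (0,.05,.1): print(th,((proj(d,world(q,[cov(th,.184,.045,.075),cov(th,.184,.045,-.075),cov(th,0,.045,.075)]))-[120,115])*5).ravel())
cv2.imwrite("pics/s5.png",cv2.resize(d["img"][115:235,120:280],(800,600),interpolation=2))
E
```

```text
15.3 [ 0.3557 -0.1033  0.3035] [ 0.1921 -0.2383 -0.1723]
0 [479.5689 183.1228 230.092  212.9841 509.3943 448.9754]
0.05 [478.5201 177.3849 227.0696 207.4399 509.7996 452.5576]
0.1 [477.5443 172.3034 224.0641 202.5631 510.2209 456.2341]
```

View pics/s5.png

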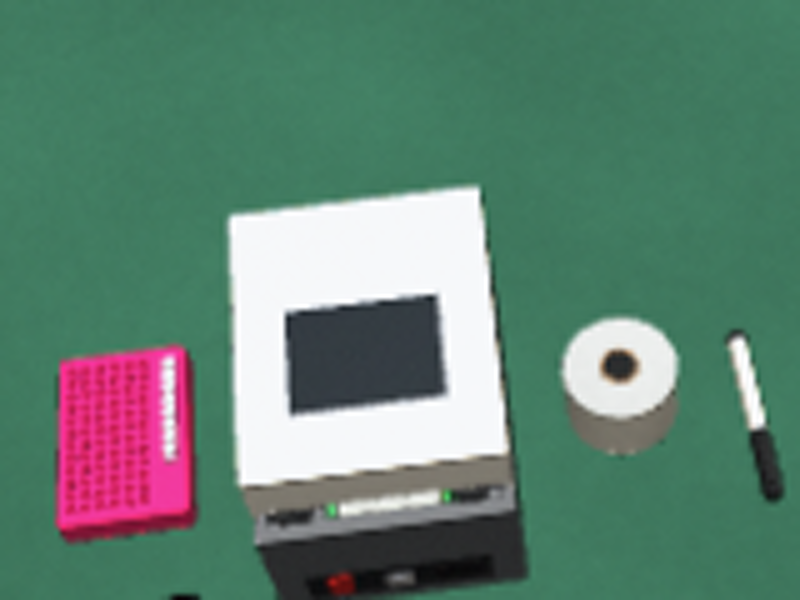

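The cover is shut. Its free corners are at (480,186) and (230,215), against (480,183) and (230,213) predicted for fully shut. The things around it have not moved, and the arm is clear.

```bash
python3 -c "
from cell import manip; print(manip.job_done())"
```

```text
the job is handed in; nothing more can be done
None
```

The print-head bridge is fully down and the cover was then pushed gently shut; camera and contact-height checks agreed on both, nothing else moved in the pictures, and the job was handed in at about 15 s of the 51 s limit.

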